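Strip a shaper spindle and store its parts in their bored pads

ROBOT

A 6-joint arm with a two-finger parallel gripper is mounted at the origin on a cart in front of the work surface, level with it; the furniture and walls round the work are solid. World frame = base frame: x ahead of the robot, y to its left, z up, the work surface at z = 0. Lengths are in mm, angles in rad, forces in N, time in s.
With the tool pointing down it reaches from about 350 to 875 mm from the base axis. Payload 4.2 kg.
Tool frame: the origin (TCP) lies between the finger pads; the fingertips stand 25 mm ahead of it and the grasp point (between the pads) lies 6 mm ahead of it; z points along the fingers, y is the line along which they close (so a half turn about z gives the same grasp; the last joint's range is limited). The gripper opens to 85 mm and grips with 20 to 120 N. Pads are 22 mm wide; open, the fingers measure 114 mm over their backs; the gripper's body (76 mm by 85 mm) begins 54 mm behind the grasp point. The pads swing forward as they close: fully open they stand 13 mm farther back than shut.
Start: joints at [1.605, 0.385, 0.008, 0, -1.194, -0.259], TCP at [139.288, 609.26, 256.312] pointing down, gripper open.
Joint ranges: [-3.14, 3.14], [-1.21, 2.06], [-1.07, 1.41], [-3.16, 2.05], [-2.99, -0.16], [-3.1, 3.1]. Speed limits (rad/s): [2.79, 2.79, 3.14, 3.14, 3.14, 3.14].

INTERFACE

Orientations are given as a unit quaternion [x, y, z, w].
In Python, from bench import read_state, imaging, workorder, nets gives the robot as it stands.
- The arm moves only by the tool apply_moves, never from a script. Its argument "rows" is a list of rows, each an object with "hand": the opening, from -1 (shut) to 1 (fully open); "delta_pos": the shift along the tool's x, y, z in mm, a list of three; "yaw": the turn about the tool's z in rad. A call has 1 to 12 rows; each row is the pose to reach, as a shift and turn from the pose commanded when the call began, along the tool's axes at that moment; what a row does not reach only later rows make up. A row lasts 1/12 s, in which the tool goes at most 41.7 mm and 7.16 degrees, less where a joint would pass 70% of its speed; a pose out of reach is approached as far as the arm can. A call with a gripper value outside its range is refused whole. The fingers move at their own pace and stop on an object; the grip force is fixed at half the most. Time passes only in rows, so rows that repeat a pose let the fingers close. It gives the time, the measured TCP pose, the force, the opening and the grip force at its end, in the units of the state.
- read_state(): the state, without advancing time (a new reading comes with each control period).
- imaging.get_image(name): name is "scene" or "side" or "wrist"; returns a dict with "pixels" (400x640x3 uint8, red, green, blue), "fx", "fy", "cx", "cy" (pixels), "xyz" and "rotation" of the camera in the world. Camera axes: x right, y down, z forward; pixel columns grow to the right and rows downward; lengths in mm; the calibration is good to about 2 mm. A picture is of the moment at which its call begins. There is no depth.
- workorder.job_done(): hands the job in; it is judged then, once.
Trained networks look in the newest picture that a camera, given by its name, has taken for a name from the list of things; names that differ only in an ending like _2 or _b are one class to them, and where a whole thing is asked for, a point or a joint stands for the part that bears it (a point fixed in the world has none). Each returns a list of dicts, best first, with "score" (0 to 1); they miss things now and then, are a little off and sometimes report something else, mostly with a low value. They report only what shows in the picture. A call takes as long as a camera call. They do not tell look-alikes from the thing itself.
- nets.find_in(camera, query): "location" ([row, column] in pixels, amid what is visible of it).
- nets.pinpoint(camera, query): "location" ([row, column] in pixels: a listed point, or the origin of a listed thing).
The state is a dict: "clock": time; "joints": joint angles; "joint_vel": joint speeds; "joint_efforts": joint torques, N m; "position": TCP position; "ee_rot": TCP orientation; "contact_force": force on the tool from outside, world axes, zero at the start; "wrist_torque": the same for the moment, N m; "gripper_width": finger opening in mm; "grasp_force": force on a finger pad.
Only numpy, scipy, OpenCV 4.12 (cv2) and the standard library are available. Lean on these libraries where they do the work, as an engineer would, in place of code of your own. Each camera call takes 0.05 s, during which the arm holds its last target. There are 200 camera calls.

TASK

Strip the shaper spindle on its stand: take off the hexagon nut, the plain collar, the bearing ring and the three-winged cutter, and lay each flat in the pocket of the storage pad that was bored for it: smallest pocket for the nut, next size for the collar, next for the bearing, largest for the cutter. Each part must lie fully down inside its pocket, same side up as it sat on the spindle, and be set down, not dropped.

Things in the scene. Friction and masses are not known exactly. Their poses are not given: they have to be found in the camera images.
- spindle_stand: fixed dark blue round foot, 110 mm across, with an upright steel spindle, 19 mm thick, top 115 mm above the bench. Origin: centre of the underside, on the spindle's axis, z up. Four parts with 23 mm bores are stacked on it: cutter on a shoulder (30 mm above the bench), bearing (underside at 64), collar (82), nut (102; top at 120). Lift each straight up until its underside clears the spindle
- nut: hexagon nut, bright steel, 32 mm across the flats (37 over the corners), 18 mm high; origin in the centre of its underside, z up; its flats look along its own x axis and every 60 degrees from there. Uppermost on the spindle; run off its thread, it just lifts off
- collar: plain dark steel spacing collar, round, 52 mm outside diameter, 20 mm high; origin in the centre of its underside, z up. Second from the top
- bearing: ball-bearing guide ring, bright steel with a black seal in its face, round, 68 mm outside diameter, 18 mm high; origin in the centre of its underside, z up. Third from the top; it rests on the cutter's hub
- cutter: shaper cutter with three wings, steel with dark carbide tips, 84 mm across the tips; wings 14 mm high at the bottom, round hub 44 mm in diameter and 34 mm high, so the hub stands 20 mm above the wings and is the place to grip; origin in the centre of its underside, z up. Lowest, on the spindle's shoulder
- pad_nut: fixed square plywood storage pad, 14 mm high, with a round grey-lined pocket bored in its middle, 6 mm deep (floor 8 mm above the bench); home of the hexagon nut: smallest pocket, 50 mm across; pad 64 x 64 mm. Origin in the centre of its underside, on the pocket's axis, z up
- pad_collar: fixed square plywood storage pad, 14 mm high, with a round grey-lined pocket bored in its middle, 6 mm deep (floor 8 mm above the bench); home of the plain collar: second smallest pocket, 66 mm across; pad 80 x 80 mm. Origin in the centre of its underside, on the pocket's axis, z up
- pad_bearing: fixed square plywood storage pad, 14 mm high, with a round grey-lined pocket bored in its middle, 6 mm deep (floor 8 mm above the bench); home of the bearing ring: second largest pocket, 82 mm across; pad 96 x 96 mm. Origin in the centre of its underside, on the pocket's axis, z up
- pad_cutter: fixed square plywood storage pad, 14 mm high, with a round grey-lined pocket bored in its middle, 6 mm deep (floor 8 mm above the bench); home of the three-winged cutter: largest pocket, 100 mm across; pad 112 x 112 mm. Origin in the centre of its underside, on the pocket's axis, z up
- mitre_saw: fixed mitre saw on the bench, between the spindle stand (on the robot's left) and the pads (on its right). Origin at the foot of its base. Its arm with the orange knob, 80 mm high, reaches to x = 0.43 m at about y = 0.06 m; its grey base begins at x = 0.69 m; its head with the blade hangs above that, from x = 0.68 m on and 0.24 m up: carry parts across in front of the head, not along it
Not all that is in view belongs to the job. What is shaped like the nut but orange is not meant.

How it is judged (in metres and radians):
At the end, for the whole second after the job is handed in: Nut, collar, bearing and cutter each lie in the pocket of their own pad: on its floor (underside no more than 10.5 mm above the pad's underside; the floor is at 8), within 12 mm of its axis, level and the same side up as at the start within 0.09 rad, at rest and released (horizontal distance between nut and pad_nut below 0.012 m and z of nut in the frame of pad_nut below 0.0105 m and angle between each of nut, collar, bearing, cutter's own z axis and vertical below 0.09 rad and linear speed of each of nut, collar, bearing, cutter below 0.02 m/s and horizontal distance between collar and pad_collar below 0.012 m and z of collar in the frame of pad_collar below 0.0105 m and horizontal distance between bearing and pad_bearing below 0.012 m and z of bearing in the frame of pad_bearing below 0.0105 m and horizontal distance between cutter and pad_cutter below 0.012 m and z of cutter in the frame of pad_cutter below 0.0105 m); the robot touches nothing.
It fails at once if the hexagon nut is dropped: it falls free of the fingers faster than 0.7 m/s (a fall of about 25 mm) (linear speed of nut above 0.7 m/s and contact force between the fingers and nut below 0.1 N).
It fails at once if the plain collar is dropped: it falls free of the fingers faster than 0.7 m/s (a fall of about 25 mm) (linear speed of collar above 0.7 m/s and contact force between the fingers and collar below 0.1 N).
It fails at once if the bearing ring is dropped: it falls free of the fingers faster than 0.7 m/s (a fall of about 25 mm) (linear speed of bearing above 0.7 m/s and contact force between the fingers and bearing below 0.1 N).
It fails at once if the three-winged cutter is dropped: it falls free of the fingers faster than 0.7 m/s (a fall of about 25 mm) (linear speed of cutter above 0.7 m/s and contact force between the fingers and cutter below 0.1 N).
It also fails if it takes over 109 s, if anything falls off the work surface, if the arm or the gripper's body presses on something with over 40 N, if the wrist force passes 120 N, or if a joint passes its speed limit or range.

## Working session

There is one attempt and no reset: what is moved stays moved. The work goes in short steps, Python scripts to look and compute and a tool call to move; the robot and the scene stay as the last step left them, time stands still between calls to the robot, and variables do not carry over. Pictures are saved under pics/ and viewed, at most 14 in all, crops included, and the job is handed in when it is done.

Besides the shell and the picture viewer there is one more tool, called after "Request:" by a JSON object that holds its "name" and its "arguments". apply_moves: Moves the arm, as the interface text tells. Its arguments: {"type":"object","properties":{"rows":{"type":"array"}},"required":["rows"]}

```bash
mkdir -p pics; cat > h.py <<'E'
import numpy as np, cv2
from bench import read_state, imaging, workorder, nets
def ray(im,rc):
    d=np.array([(rc[1]-im['cx'])/im['fx'],(rc[0]-im['cy'])/im['fy'],1.]); R=np.array(im['rotation'])
    if R.shape!=(3,3):
        from scipy.spatial.transform import Rotation; R=Rotation.from_quat(R).as_matrix()
    return np.array(im['xyz'],float),R@d
def at(im,rc,z):
    p,d=ray(im,rc); return p+d*(z-p[2])/d[2]
def proj(im,P):
    R=np.array(im['rotation'])
    if R.shape!=(3,3):
        from scipy.spatial.transform import Rotation; R=Rotation.from_quat(R).as_matrix()
    c=R.T@(np.array(P,float)-np.array(im['xyz'])); return [im['cy']+im['fy']*c[1]/c[2],im['cx']+im['fx']*c[0]/c[2]]
def save(im,n): cv2.imwrite('pics/'+n,cv2.cvtColor(im['pixels'],cv2.COLOR_RGB2BGR))
E
python3 - <<'E'
from h import *
print(read_state())
Z=dict(nut=102,collar=82,bearing=64,cutter=30,spindle_stand=0,pad_nut=0,pad_collar=0,pad_bearing=0,pad_cutter=0)
for c in ('scene','side','wrist'):
    im=imaging.get_image(c); save(im,c+'0.png'); print(c,im['xyz'],np.round(im['rotation'],3).tolist(),im['fx'])
    for q in Z:
        for r in nets.pinpoint(c,q)[:3]: print(' ',q,round(r['score'],2),np.round(r['location']),np.round(at(im,r['location'],Z[q])[:2]))
E
```

```text
{'clock': 0.0, 'joints': array([ 1.60462654e+00,  3.85553635e-01,  6.60605020e-03, -5.09432933e-04,
       -1.19399521e+00, -2.58587625e-01]), 'joint_vel': array([ 0.00042519,  0.00020737,  0.00014847, -0.00081961, -0.00092658,
        0.00138059]), 'joint_efforts': array([ 9.92961805e-05, -3.92292845e+01,  1.88398612e+01,  4.18625280e+00,
       -4.58580122e-03, -1.64324724e-06]), 'position': array([139.15993566, 608.75815233, 255.2140005 ]), 'ee_rot': array([ 9.93681013e-01, -1.12235631e-01, -7.78629404e-05,  1.09627199e-03]), 'contact_force': array([-0.42772226, -0.1718826 ,  0.31356137]), 'wrist_torque': array([-0.05191707, -0.05151113, -0.01765531]), 'grasp_force': 0.0, 'gripper_width': 85.46755810986897}
scene [-220.80041229 -555.97578871  574.21776854] [0.748, -0.394, 0.256, -0.47] 398.21867849756444
  nut 0.63 [183. 231.] [543. 278.]
  nut 0.43 [286. 363.] [ 334. -284.]
  collar 0.7 [187. 233.] [557. 287.]
  bearing 0.65 [183. 234.] [611. 336.]
  bearing 0.55 [193. 235.] [558. 280.]
  cutter 0.8 [203. 232.] [551. 292.]
  cutter 0.71 [288. 361.] [ 412. -242.]
  spindle_stand 0.76 [214. 232.] [536. 280.]
  pad_nut 0.55 [315. 428.] [ 448. -385.]
  pad_collar 0.84 [289. 363.] [ 446. -231.]
  pad_bearing 0.61 [265. 312.] [455. -83.]
  pad_cutter 0.81 [281. 450.] [ 587. -385.]
side [417.79592642 922.80442421 604.78520985] [-0.091, 0.855, -0.509, 0.043] 389.63459119040914
  nut 0.77 [262. 316.] [544. 287.]
  nut 0.63 [340. 309.] [514. 488.]
  collar 0.74 [264. 320.] [540. 269.]
  bearing 0.67 [271. 318.] [545. 270.]
  cutter 0.38 [176. 378.] [ 454. -316.]
  spindle_stand 0.74 [294. 318.] [544. 272.]
  pad_nut 0.56 [174. 379.] [ 454. -405.]
  pad_nut 0.2 [283. 322.] [542. 233.]
  pad_collar 0.82 [194. 380.] [ 438. -247.]
  pad_cutter 0.86 [175. 345.] [ 575. -368.]
wrist [214.1248904  592.39772747 374.89724962] [-0.616, 0.773, 0.122, -0.096] 307.7789436045752
```

View pics/scene0.png

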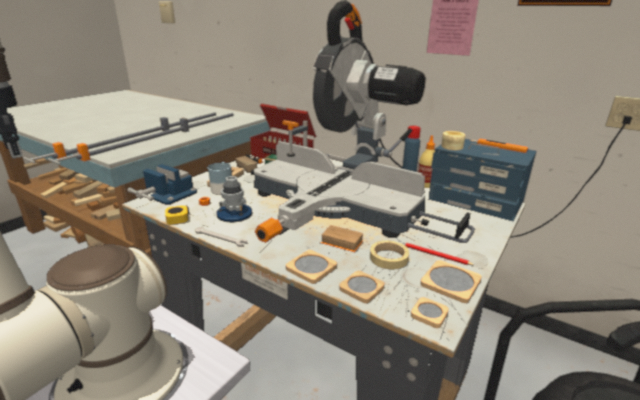

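View pics/side0.png

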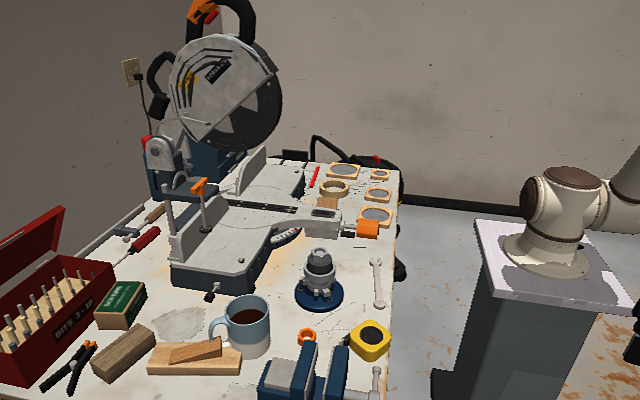

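The scene view shows the stand at about (190,232). The pads are bearing (265,311), collar (286,361), nut (312,429) and cutter (281,450). In the side view the stand is at (265,318).

Things that could be taken for the nut:
- the bright hexagon on top of the spindle, side (252,318) and scene (183,231)
- the orange hexagon lying on the bench, side (337,307) and scene (201,204)
- the tape roll, scene (254,390), which could be taken for a ring

I choose the bright nut on the spindle and will check it in a close wrist picture.

Request:
{"name": "apply_moves", "arguments": {"rows": [{"hand":1,"delta_pos":[39,20,-10],"yaw":0},{"hand":1,"delta_pos":[78,39,-20],"yaw":0},{"hand":1,"delta_pos":[117,59,-20],"yaw":0},{"hand":1,"delta_pos":[150,75,-20],"yaw":0},{"hand":1,"delta_pos":[185,93,-20],"yaw":0},{"hand":1,"delta_pos":[220,110,-20],"yaw":0},{"hand":1,"delta_pos":[255,128,-20],"yaw":0},{"hand":1,"delta_pos":[290,146,-20],"yaw":0},{"hand":1,"delta_pos":[325,163,-20],"yaw":0},{"hand":1,"delta_pos":[360,180,-20],"yaw":0},{"hand":1,"delta_pos":[395,198,-20],"yaw":0},{"hand":1,"delta_pos":[428,215,-20],"yaw":0}]}}

```text
clock: 2.5
position: [510.0, 302.7, 276.6]
ee_rot: [0.994, -0.112, 0.0, -0.0]
contact_force: [0.0, 1.1, -0.7]
gripper_width: 85.6
grasp_force: 0.0
```

```bash
cat >> h.py <<'E'
from scipy.spatial.transform import Rotation as Ro
def rel(P):
    s=read_state(); return np.round(Ro.from_quat(s['ee_rot']).inv().apply(np.array(P)-s['position']),1)
def tri(obs):
    A=np.zeros((3,3));b=np.zeros(3)
    for im,rc in obs:
        p,d=ray(im,rc);d=d/np.linalg.norm(d);M=np.eye(3)-np.outer(d,d);A+=M;b+=M@p
    return np.linalg.solve(A,b)
E
python3 - <<'E'
from h import *
s=read_state();print(s['clock'],s['position'])
im=imaging.get_image('wrist'); save(im,'w1.png')
for q,z in (('nut',102),('collar',82),('bearing',64),('cutter',30),('spindle_stand',0)):
    for r in nets.pinpoint('wrist',q)[:3]: print(' ',q,round(r['score'],2),np.round(r['location']),np.round(at(im,r['location'],z)[:2],1))
E
```

```text
2.5 [509.98449295 302.68478111 276.55051257]
  nut 0.97 [159. 244.] [547.6 371.5]
  nut 0.71 [145. 344.] [539.2 274.8]
  collar 0.67 [144. 344.] [537.3 274.3]
  spindle_stand 0.73 [132. 338.] [541.1 275.7]
```

View pics/w1.png

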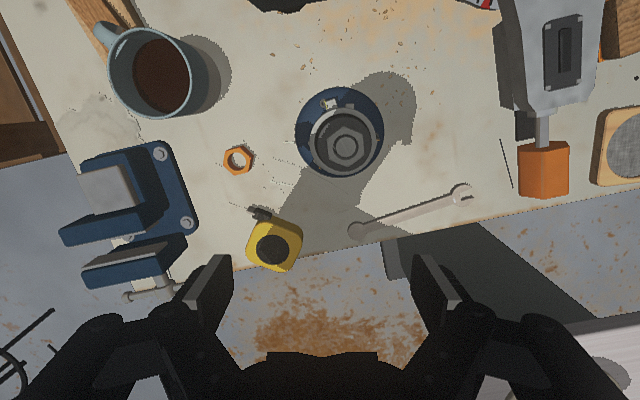

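The wrist picture shows the bright nut on the spindle at about (147,346). The orange lookalike is at (158,239) on the bench and I'll leave it alone. Next is a close crop of the bright nut, plus its orientation.

```bash
python3 - <<'E'
from h import *
im=imaging.get_image('wrist')
c=im['pixels'][95:185,295:385]; cv2.imwrite('pics/c1.png',cv2.cvtColor(cv2.resize(c,None,fx=6,fy=6,interpolation=cv2.INTER_CUBIC),cv2.COLOR_RGB2BGR))
# 6-fold edge fit: synthetic hexagon top outline at z=120
g=cv2.cvtColor(im['pixels'],cv2.COLOR_RGB2GRAY).astype(np.float32)
g=cv2.GaussianBlur(g,(0,0),0.8);G=np.hypot(cv2.Sobel(g,cv2.CV_32F,1,0),cv2.Sobel(g,cv2.CV_32F,0,1))
best=[]
for a in range(0,60,2):
  th=np.radians(a+30+60*np.arange(7)); V=18.5*np.c_[np.cos(th),np.sin(th)]
  L=np.vstack([V[i]+(V[i+1]-V[i])*t for i in range(6) for t in np.linspace(0,1,15)[:,None]])
  for x in range(530,552):
    for y in range(265,287):
      P=[proj(im,(x+p[0],y+p[1],120)) for p in L[::3]]
      P=np.array(P); s=cv2.remap(G,P[:,1:].astype(np.float32),P[:,:1].astype(np.float32),1).mean(); best.append((s,a,x,y))
best.sort(reverse=True); print(best[:8])
E
```

```text
[(np.float32(107.6752), 24, 540, 275), (np.float32(107.15342), 26, 540, 275), (np.float32(105.21582), 22, 540, 275), (np.float32(104.81198), 42, 551, 282), (np.float32(103.88866), 44, 551, 283), (np.float32(103.47983), 28, 540, 275), (np.float32(103.043564), 40, 551, 282), (np.float32(102.48848), 18, 551, 285)]
```

View pics/c1.png

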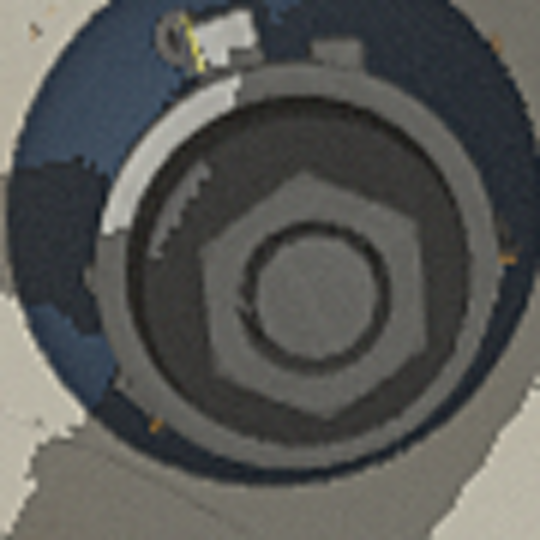

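The crop confirms it: a bright steel hexagon on the dark collar on the spindle. Its axis is at (540, 275) and one flat is normal to about 25° mod 60. Next I check the fingertip height in the wrist image by projecting it.

```bash
python3 - <<'E'
from h import *
im=imaging.get_image('wrist');s=read_state();R=Ro.from_quat(s['ee_rot'])
for z in (6,12,25):
  for y in (-42.5,42.5): print(z,y,[np.round(proj(im,s['position']+R.apply([x,y,z]))).tolist() for x in (-11,11)])
print(rel((540,275,200)), np.degrees(R.as_euler('xyz')), s['joints'])
E
```

```text
6 -42.5 [[293.0, 232.0], [252.0, 228.0]]
6 42.5 [[293.0, 412.0], [252.0, 417.0]]
12 -42.5 [[286.0, 236.0], [246.0, 232.0]]
12 42.5 [[286.0, 409.0], [246.0, 413.0]]
25 -42.5 [[272.0, 242.0], [234.0, 239.0]]
25 42.5 [[272.0, 402.0], [234.0, 406.0]]
[38.1 22.3 76.5] [-1.79987593e+02 -1.93401084e-03 -1.27745553e+01] [ 8.14191437e-01  3.16024047e-01 -4.33217395e-02 -8.66314152e-05
 -1.21124693e+00  5.33677316e-01]
```

Request:
{"name": "apply_moves", "arguments": {"rows": [{"hand":0.6,"delta_pos":[20,11,35],"yaw":-0.07},{"hand":0.4,"delta_pos":[38,22,70],"yaw":-0.14},{"hand":0.4,"delta_pos":[38,22,105],"yaw":-0.14},{"hand":0.4,"delta_pos":[38,22,130],"yaw":-0.14},{"hand":0.4,"delta_pos":[38,22,142],"yaw":-0.14},{"hand":0.4,"delta_pos":[38,22,142],"yaw":-0.14},{"hand":-1,"delta_pos":[38,22,142],"yaw":-0.14},{"hand":-1,"delta_pos":[38,22,142],"yaw":-0.14},{"hand":-1,"delta_pos":[38,22,142],"yaw":-0.14},{"hand":-1,"delta_pos":[38,22,142],"yaw":-0.14},{"hand":-1,"delta_pos":[38,22,142],"yaw":-0.14},{"hand":-1,"delta_pos":[38,22,142],"yaw":-0.14}]}}

```text
clock: 3.9
position: [541.5, 275.4, 136.5]
ee_rot: [0.999, -0.042, 0.002, -0.001]
contact_force: [-2.1, 1.1, 6.9]
gripper_width: 29.8
grasp_force: 60.0
```

```bash
python3 - <<'E'
from h import *
s=read_state();print(s['position'],s['gripper_width'],s['contact_force'],s['grasp_force'])
im=imaging.get_image('wrist');save(im,'w2.png')
E
```

```text
[541.50777566 275.35151107 136.49100312] 29.783597801529847 [-2.12339792  1.14340166  6.92591127] 60.04486441612244
```

View pics/w2.png

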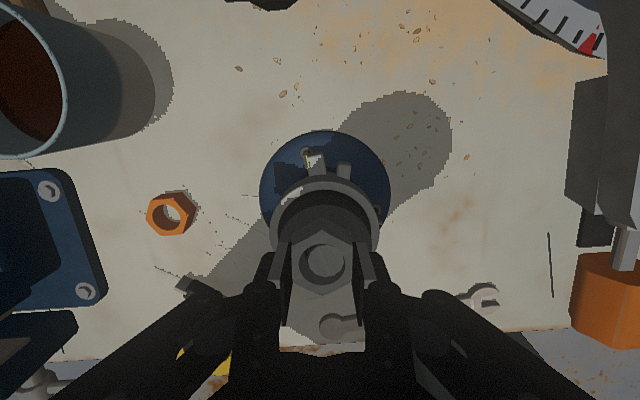

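The picture shows the nut held between both pads at (265,322). I lift it.

Request:
{"name": "apply_moves", "arguments": {"rows": [{"hand":-1,"delta_pos":[0,0,-6],"yaw":0},{"hand":-1,"delta_pos":[0,0,-14],"yaw":0},{"hand":-1,"delta_pos":[0,0,-22],"yaw":0},{"hand":-1,"delta_pos":[0,0,-30],"yaw":0},{"hand":-1,"delta_pos":[0,0,-50],"yaw":0},{"hand":-1,"delta_pos":[0,0,-75],"yaw":0},{"hand":-1,"delta_pos":[0,0,-75],"yaw":0}]}}

```text
clock: 4.53
position: [543.3, 275.7, 215.4]
ee_rot: [0.999, -0.042, 0.005, -0.003]
contact_force: [0.1, 0.4, -0.1]
gripper_width: 29.8
grasp_force: 59.4
```

```bash
python3 - <<'E'
from h import *
s=read_state();print(s['position'],s['gripper_width'],s['contact_force'],s['grasp_force'])
im=imaging.get_image('wrist');save(im,'w3.png')
for q,z in (('collar',82),('bearing',64),('cutter',30),('spindle_stand',0)):
    for r in nets.pinpoint('wrist',q)[:2]: print(' ',q,round(r['score'],2),np.round(r['location']),np.round(at(im,r['location'],z)[:2],1))
im2=imaging.get_image('scene');save(im2,'s3.png')
cs={}
for c in ('scene','side'):
  im=imaging.get_image(c)
  for q in ('pad_nut','pad_collar','pad_bearing','pad_cutter'):
    for r in nets.pinpoint(c,q)[:3]: print(c,q,round(r['score'],2),np.round(r['location']),np.round(at(im,r['location'],0)[:2]))
  hsv=cv2.cvtColor(im['pixels'],cv2.COLOR_RGB2HSV)
  # grey pocket blobs: low-sat mid grey; ellipse fit
E
python3 - <<'E'
import cv2,sys
sys.path.insert(0,'.')
from h import *
a=cv2.imread('pics/w3.png');b=cv2.imread('pics/s3.png')
cv2.imwrite('pics/m3.png',np.vstack([cv2.resize(a[100:400],(640,300)),cv2.resize(b[220:340,260:500],(600,300)).copy() if 0 else cv2.copyMakeBorder(cv2.resize(b[220:340,260:500],(600,300)),0,0,0,40,0)]))
E
```

```text
[543.27110199 275.6628568  215.39213469] 29.818700077774032 [ 0.12353393  0.4183881  -0.12813276] 59.44457173347473
  collar 0.86 [200. 326.] [537.1 273.7]
scene pad_nut 0.71 [313. 432.] [ 457. -388.]
scene pad_nut 0.55 [192. 232.] [655. 397.]
scene pad_collar 0.62 [289. 363.] [ 446. -231.]
scene pad_collar 0.57 [214. 232.] [538. 280.]
scene pad_bearing 0.84 [267. 310.] [448. -82.]
scene pad_cutter 0.66 [279. 449.] [ 597. -380.]
scene pad_cutter 0.4 [204. 233.] [589. 326.]
scene pad_cutter 0.17 [318. 427.] [ 439. -386.]
side pad_nut 0.74 [175. 380.] [ 448. -396.]
side pad_collar 0.74 [192. 380.] [ 441. -262.]
side pad_cutter 0.66 [173. 343.] [ 585. -381.]
```

View pics/m3.png

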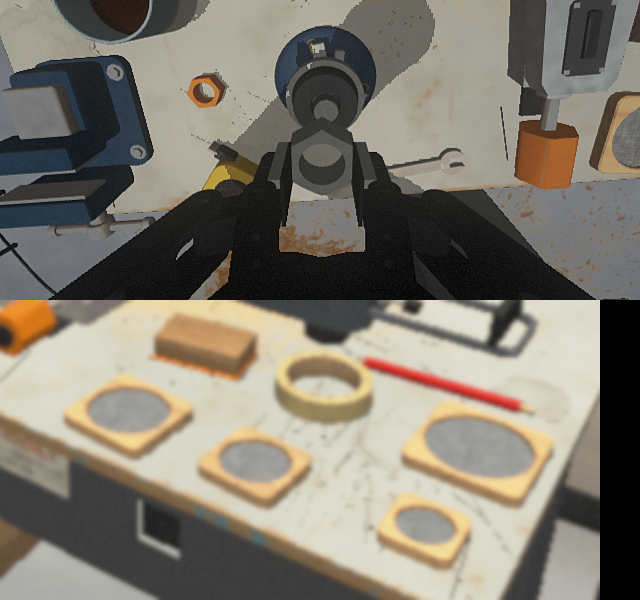

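The upper half shows the nut held level at about (255,322) and clear of the spindle. The lower half shows all four pockets empty. Now I carry the nut to pad_nut at about (450,-390).

Request:
{"name": "apply_moves", "arguments": {"rows": [{"hand":-1,"delta_pos":[-1,20,0],"yaw":0},{"hand":-1,"delta_pos":[-3,58,0],"yaw":0},{"hand":-1,"delta_pos":[-6,98,0],"yaw":0},{"hand":-1,"delta_pos":[-8,138,0],"yaw":0},{"hand":-1,"delta_pos":[-10,178,0],"yaw":0},{"hand":-1,"delta_pos":[-12,218,0],"yaw":0},{"hand":-1,"delta_pos":[-14,258,0],"yaw":0},{"hand":-1,"delta_pos":[-17,298,0],"yaw":0},{"hand":-1,"delta_pos":[-19,338,0],"yaw":0},{"hand":-1,"delta_pos":[-21,378,0],"yaw":0},{"hand":-1,"delta_pos":[-24,418,0],"yaw":0},{"hand":-1,"delta_pos":[-26,458,0],"yaw":0}]}}

```text
clock: 6.33
position: [475.4, -181.6, 209.8]
ee_rot: [0.999, -0.042, 0.0, 0.0]
contact_force: [1.6, -0.0, 0.1]
gripper_width: 29.6
grasp_force: 59.5
```

Request:
{"name": "apply_moves", "arguments": {"rows": [{"hand":-1,"delta_pos":[-2,40,0],"yaw":0},{"hand":-1,"delta_pos":[-5,80,0],"yaw":0},{"hand":-1,"delta_pos":[-8,120,0],"yaw":0},{"hand":-1,"delta_pos":[-10,155,0],"yaw":0},{"hand":-1,"delta_pos":[-12,185,0],"yaw":0},{"hand":-1,"delta_pos":[-12,205,0],"yaw":0},{"hand":-1,"delta_pos":[-12,208,0],"yaw":0}]}}

```text
clock: 6.92
position: [445.8, -389.3, 209.0]
ee_rot: [0.999, -0.044, -0.0, 0.0]
contact_force: [0.4, -0.2, -0.8]
gripper_width: 29.8
grasp_force: 59.5
```

```bash
cat > pk.py <<'E'
from h import *
# refine pocket circle: grey disc at pad top rim z=14; search by edge strength
def pocket(im,g0,r,rng=25):
    a=im['pixels'].astype(np.float32); sat=a.max(2)-a.min(2)
    sat=cv2.GaussianBlur(sat,(0,0),1.0); t=np.linspace(0,2*np.pi,60,endpoint=False)
    def ev(x,y,rr):
        P=np.array([proj(im,(x+rr*np.cos(k),y+rr*np.sin(k),14)) for k in t],np.float32)
        v=cv2.remap(sat,P[:,1:].copy(),P[:,:1].copy(),1)[:,0]
        ok=(P[:,0]>1)&(P[:,0]<398)&(P[:,1]>1)&(P[:,1]<638); return v,ok
    def score(x,y):
        vi,oi=ev(x,y,r-3);vo,oo=ev(x,y,r+3);o=oi&oo
        return np.clip(vo-vi,-20,60)[o].mean() if o.sum()>30 else -99
    c=np.array(g0,float)
    for st,n in ((4,rng//4),(1,4)):
        L=[(score(c[0]+i*st,c[1]+j*st),c[0]+i*st,c[1]+j*st) for i in range(-n,n+1) for j in range(-n,n+1)]
        m=max(L);c=np.array(m[1:])
    return m
E
python3 - <<'E'
from pk import *
s=read_state();print(s['clock'],s['position'],s['gripper_width'])
im=imaging.get_image('wrist');save(im,'w4.png');sc=imaging.get_image('scene')
for q,g,r in (('pad_nut',(450,-390),25),('pad_collar',(445,-240),33),('pad_bearing',(452,-82),41),('pad_cutter',(588,-378),50)):
    print(q,np.round(pocket(im,g,r),1),np.round(pocket(sc,g,r),1),[(round(x['score'],2),np.round(at(im,x['location'],0)[:2])) for x in nets.pinpoint('wrist',q)[:2]])
E
```

```text
6.9167 [ 445.78461755 -389.25990139  208.97078622] 29.79313543355871
pad_nut [  59.2  449.  -385. ] [  37.6  448.  -386. ] [(0.88, array([ 445., -382.]))]
pad_collar [  56.  445. -226.] [  36.7  442.  -229. ] [(0.67, array([ 444., -228.]))]
pad_bearing [ 58.1 444.  -86. ] [ 35.2 442.  -88. ] [(0.94, array([444., -85.]))]
pad_cutter [  59.6  584.  -387. ] [  35.  582. -388.] [(0.93, array([ 587., -388.]))]
```

View pics/w4.png

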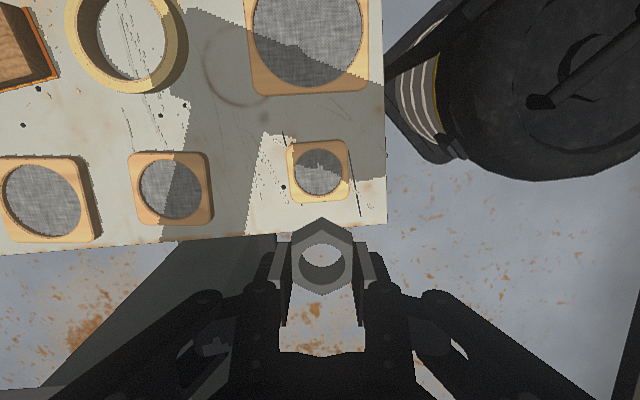

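The picture shows the nut pocket at (172,320), with the nut held at (257,320) in front of it. The collar pocket is at (187,170), the bearing pocket at (198,42) and the cutter pocket at (35,306). Now I lower the nut.

Request:
{"name": "apply_moves", "arguments": {"rows": [{"hand":-1,"delta_pos":[4,-4,30],"yaw":0},{"hand":-1,"delta_pos":[4,-4,65],"yaw":0},{"hand":-1,"delta_pos":[4,-4,100],"yaw":0},{"hand":-1,"delta_pos":[4,-4,130],"yaw":0},{"hand":-1,"delta_pos":[4,-4,148],"yaw":0},{"hand":-1,"delta_pos":[4,-4,156],"yaw":0},{"hand":-1,"delta_pos":[4,-4,160],"yaw":0},{"hand":-1,"delta_pos":[4,-4,160],"yaw":0}]}}

```text
clock: 7.88
position: [451.4, -382.0, 49.5]
ee_rot: [0.999, -0.042, 0.0, 0.0]
contact_force: [0.2, 0.1, -0.3]
gripper_width: 29.9
grasp_force: 59.5
```

Request:
{"name": "apply_moves", "arguments": {"rows": [{"hand":-1,"delta_pos":[0,0,2],"yaw":0},{"hand":-1,"delta_pos":[0,0,4],"yaw":0},{"hand":-1,"delta_pos":[0,0,5],"yaw":0},{"hand":-1,"delta_pos":[0,0,5],"yaw":0}]}}

```text
clock: 8.22
position: [451.0, -382.5, 45.0]
ee_rot: [0.999, -0.042, 0.001, 0.0]
contact_force: [0.2, -0.3, -1.2]
gripper_width: 29.8
grasp_force: 59.5
```

Request:
{"name": "apply_moves", "arguments": {"rows": [{"hand":-1,"delta_pos":[-1,2.5,1],"yaw":0},{"hand":-1,"delta_pos":[-1,2.5,2],"yaw":0},{"hand":-1,"delta_pos":[-1,2.5,3],"yaw":0},{"hand":-1,"delta_pos":[-1,2.5,3],"yaw":0}]}}

```text
clock: 8.55
position: [449.6, -385.2, 42.5]
ee_rot: [0.999, -0.042, 0.0, 0.0]
contact_force: [-2.0, 0.6, 6.0]
gripper_width: 30.0
grasp_force: 60.2
```

Contact at exactly the predicted height, so I release and rise.

Request:
{"name": "apply_moves", "arguments": {"rows": [{"hand":0.1,"delta_pos":[0,0,0],"yaw":0},{"hand":0.1,"delta_pos":[0,0,0],"yaw":0},{"hand":0.1,"delta_pos":[0,0,0],"yaw":0},{"hand":0.1,"delta_pos":[0,0,0],"yaw":0},{"hand":0.3,"delta_pos":[0,0,-8],"yaw":0},{"hand":0.6,"delta_pos":[0,0,-25],"yaw":0},{"hand":1,"delta_pos":[0,0,-60],"yaw":0},{"hand":1,"delta_pos":[0,0,-100],"yaw":0},{"hand":1,"delta_pos":[0,-20,-140],"yaw":0},{"hand":1,"delta_pos":[0,-58,-165],"yaw":0},{"hand":1,"delta_pos":[2,-98,-165],"yaw":0},{"hand":1,"delta_pos":[4,-138,-165],"yaw":0}]}}

```text
clock: 9.55
position: [465.9, -249.2, 209.5]
ee_rot: [0.999, -0.043, 0.003, 0.001]
contact_force: [1.3, 0.6, 0.8]
gripper_width: 85.3
grasp_force: 0.0
```

```bash
python3 - <<'E'
from h import *
s=read_state();print(s['clock'],s['position'],s['gripper_width'])
im=imaging.get_image('wrist')
for r in nets.pinpoint('wrist','nut'): print(round(r['score'],2),r['location'],at(im,r['location'],8))
p=proj(im,(449,-385,8));print(p);r,c=map(int,p)
cv2.imwrite('pics/c4.png',cv2.cvtColor(cv2.resize(im['pixels'][max(r-50,0):r+50,max(c-50,0):c+50],None,fx=4,fy=4),cv2.COLOR_RGB2BGR))
print(rel((540,275,210)),rel((540,275,107)))
E
```

```text
9.55 [ 465.87922001 -249.18964056  209.53785358] 85.30120009104138
0.93 [176.7, 449.6] [ 452.15065208 -384.63733317    8.        ]
[np.float64(179.52154497653476), np.float64(449.831511879877)]
[  33.2 -524.8   -1.6] [  33.  -524.8  101.4]
```

View pics/c4.png

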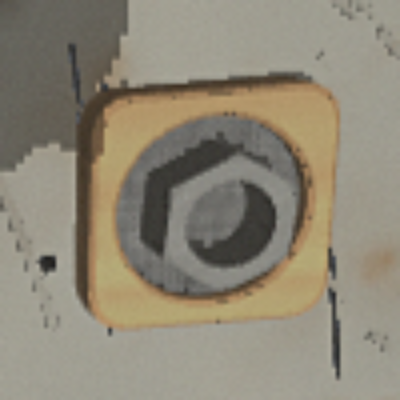

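The crop shows the nut lying flat in its pocket (network: 3 mm from the axis). Back to the spindle for the collar.

Request:
{"name": "apply_moves", "arguments": {"rows": [{"hand":1,"delta_pos":[2,-40,0],"yaw":0},{"hand":1,"delta_pos":[5,-80,0],"yaw":0},{"hand":1,"delta_pos":[8,-120,0],"yaw":0},{"hand":1,"delta_pos":[10,-160,0],"yaw":0},{"hand":1,"delta_pos":[13,-200,0],"yaw":0},{"hand":1,"delta_pos":[15,-240,0],"yaw":0},{"hand":1,"delta_pos":[18,-280,0],"yaw":0},{"hand":1,"delta_pos":[20,-320,0],"yaw":0},{"hand":1,"delta_pos":[23,-360,0],"yaw":0},{"hand":1,"delta_pos":[25,-400,0],"yaw":0},{"hand":1,"delta_pos":[28,-440,0],"yaw":0},{"hand":1,"delta_pos":[30,-480,0],"yaw":0}]}}

```text
clock: 10.65
position: [535.8, 227.5, 206.7]
ee_rot: [0.999, -0.042, 0.0, 0.0]
contact_force: [1.4, -0.9, 0.7]
gripper_width: 85.2
grasp_force: 0.0
```

Request:
{"name": "apply_moves", "arguments": {"rows": [{"hand":1,"delta_pos":[2,-30,0],"yaw":0},{"hand":1,"delta_pos":[3,-45,0],"yaw":0},{"hand":1,"delta_pos":[3,-45,0],"yaw":0},{"hand":1,"delta_pos":[3,-45,0],"yaw":0}]}}

```text
clock: 10.98
position: [542.2, 270.4, 205.9]
ee_rot: [0.999, -0.042, -0.001, 0.0]
contact_force: [-1.2, -1.0, 0.6]
gripper_width: 85.4
grasp_force: 0.0
```

```bash
python3 - <<'E'
from h import *
s=read_state();print(s['position'])
im=imaging.get_image('wrist')
for q,z in (('collar',82),('bearing',64),('cutter',30)):
    for r in nets.pinpoint('wrist',q)[:2]: print(' ',q,round(r['score'],2),np.round(r['location']),np.round(at(im,r['location'],z)[:2],1))
# circle fit for collar top & bearing
g=cv2.GaussianBlur(cv2.cvtColor(im['pixels'],cv2.COLOR_RGB2GRAY).astype(np.float32),(0,0),.8);G=np.hypot(cv2.Sobel(g,cv2.CV_32F,1,0),cv2.Sobel(g,cv2.CV_32F,0,1))
t=np.linspace(0,2*np.pi,48,endpoint=False)
for n,r,z in (('collar',26,102),('bearing',34,82)):
  B=[]
  for x in range(530,551):
    for y in range(265,286):
      P=np.array([proj(im,(x+r*np.cos(k),y+r*np.sin(k),z)) for k in t],np.float32)
      B.append((cv2.remap(G,P[:,1:].copy(),P[:,:1].copy(),1).mean(),x,y))
  print(n,sorted(B)[-3:])
print(rel((540,275,113)))
E
```

```text
[542.16169997 270.35607728 205.89732821]
  collar 0.75 [202. 316.] [537.1 276.3]
collar [(np.float32(85.007835), 546, 274), (np.float32(87.56604), 540, 275), (np.float32(88.81727), 539, 275)]
bearing [(np.float32(111.18679), 539, 276), (np.float32(112.06107), 538, 275), (np.float32(128.88922), 539, 275)]
[-2.8 -5.8 93.6]
```

Request:
{"name": "apply_moves", "arguments": {"rows": [{"hand":1,"delta_pos":[-3,-5,25],"yaw":0},{"hand":1,"delta_pos":[-3,-5,60],"yaw":0},{"hand":1,"delta_pos":[-3,-5,85],"yaw":0},{"hand":1,"delta_pos":[-3,-5,93],"yaw":0},{"hand":1,"delta_pos":[-3,-5,93],"yaw":0},{"hand":0.4,"delta_pos":[-3,-5,93],"yaw":0},{"hand":-1,"delta_pos":[-3,-5,93],"yaw":0},{"hand":-1,"delta_pos":[-3,-5,93],"yaw":0},{"hand":-1,"delta_pos":[-3,-5,93],"yaw":0},{"hand":-1,"delta_pos":[-3,-5,93],"yaw":0},{"hand":-1,"delta_pos":[-3,-5,93],"yaw":0},{"hand":-1,"delta_pos":[-3,-5,93],"yaw":0}]}}

```text
clock: 12.18
position: [540.8, 275.6, 116.4]
ee_rot: [0.999, -0.042, 0.002, -0.0]
contact_force: [-0.5, -1.8, 5.8]
gripper_width: 49.6
grasp_force: 61.0
```

Request:
{"name": "apply_moves", "arguments": {"rows": [{"hand":-1,"delta_pos":[0,0,-6],"yaw":0},{"hand":-1,"delta_pos":[0,0,-14],"yaw":0},{"hand":-1,"delta_pos":[0,0,-24],"yaw":0},{"hand":-1,"delta_pos":[0,0,-40],"yaw":0},{"hand":-1,"delta_pos":[0,0,-60],"yaw":0},{"hand":-1,"delta_pos":[0,0,-85],"yaw":0},{"hand":-1,"delta_pos":[0,0,-95],"yaw":0},{"hand":-1,"delta_pos":[0,0,-95],"yaw":0}]}}

```text
clock: 12.85
position: [541.1, 277.0, 212.3]
ee_rot: [0.999, -0.042, 0.003, -0.003]
contact_force: [0.2, -0.5, -1.5]
gripper_width: 49.7
grasp_force: 62.8
```

```bash
python3 - <<'E'
from h import *
s=read_state();print(s['position'],s['gripper_width'],s['contact_force'])
im=imaging.get_image('wrist');save(im,'w5.png');print(rel((445,-227,206)))
im=imaging.get_image('side');save(im,'s5.png')
a=cv2.imread('pics/w5.png');b=cv2.imread('pics/s5.png')
p=proj(im,(540,275,170));r,c=map(int,p)
cv2.imwrite('pics/m5.png',np.hstack([a[100:400,120:520],cv2.resize(b[r-75:r+75,c-100:c+100],(400,300))]))
E
```

```text
[541.13447468 276.99597835 212.31264929] 49.73056721048626 [ 0.18447854 -0.50531766 -1.54985409]
[-52.  509.6   2.2]
```

View pics/m5.png

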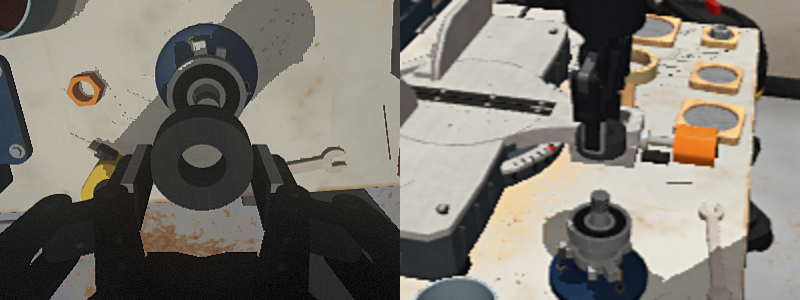

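The collar is held level at (157,203) in the left half, clear of the spindle, and the bearing and cutter are still in place. I carry it to pad_collar at (445,-227).

Request:
{"name": "apply_moves", "arguments": {"rows": [{"hand":-1,"delta_pos":[-2,20,0],"yaw":0},{"hand":-1,"delta_pos":[-6,58,0],"yaw":0},{"hand":-1,"delta_pos":[-10,98,0],"yaw":0},{"hand":-1,"delta_pos":[-14,138,0],"yaw":0},{"hand":-1,"delta_pos":[-18,178,0],"yaw":0},{"hand":-1,"delta_pos":[-22,218,0],"yaw":0},{"hand":-1,"delta_pos":[-26,258,0],"yaw":0},{"hand":-1,"delta_pos":[-30,298,0],"yaw":0},{"hand":-1,"delta_pos":[-34,338,0],"yaw":0},{"hand":-1,"delta_pos":[-38,378,0],"yaw":0},{"hand":-1,"delta_pos":[-42,415,0],"yaw":0},{"hand":-1,"delta_pos":[-45,450,0],"yaw":0}]}}

```text
clock: 13.95
position: [454.8, -170.5, 206.7]
ee_rot: [0.999, -0.043, -0.002, -0.0]
contact_force: [0.9, -0.1, -2.1]
gripper_width: 49.3
grasp_force: 62.8
```

Request:
{"name": "apply_moves", "arguments": {"rows": [{"hand":-1,"delta_pos":[-3,30,0],"yaw":0},{"hand":-1,"delta_pos":[-6,50,0],"yaw":0},{"hand":-1,"delta_pos":[-6,59,0],"yaw":0},{"hand":-1,"delta_pos":[-6,59,0],"yaw":0},{"hand":-1,"delta_pos":[-6,59,0],"yaw":0}]}}

```text
clock: 14.37
position: [445.2, -226.9, 207.1]
ee_rot: [0.999, -0.043, -0.001, -0.0]
contact_force: [-0.0, 0.2, -1.3]
gripper_width: 50.1
grasp_force: 62.9
```

```bash
python3 - <<'E'
from pk import *
s=read_state();print(s['clock'],s['position'],s['gripper_width'])
im=imaging.get_image('wrist')
print(pocket(im,(445,-227),33,16),pocket(im,(444,-86),41,16)); print(rel((446.5,-227,42.4)))
E
```

```text
14.3667 [ 445.23089437 -226.94128678  207.08773337] 50.10479259419716
(np.float32(46.239628), np.float64(445.0), np.float64(-226.0)) (np.float32(53.738064), np.float64(444.0), np.float64(-86.0))
[  1.3   0.5 165. ]
```

Request:
{"name": "apply_moves", "arguments": {"rows": [{"hand":-1,"delta_pos":[1,0,30],"yaw":0},{"hand":-1,"delta_pos":[1,0,65],"yaw":0},{"hand":-1,"delta_pos":[1,0,100],"yaw":0},{"hand":-1,"delta_pos":[1,0,130],"yaw":0},{"hand":-1,"delta_pos":[1,0,148],"yaw":0},{"hand":-1,"delta_pos":[1,0,155],"yaw":0},{"hand":-1,"delta_pos":[1,0,159],"yaw":0},{"hand":-1,"delta_pos":[1,0,161],"yaw":0},{"hand":-1,"delta_pos":[1,0,162],"yaw":0},{"hand":-1,"delta_pos":[1,0,162],"yaw":0}]}}

```text
clock: 15.25
position: [447.8, -227.2, 47.4]
ee_rot: [0.999, -0.042, 0.001, 0.0]
contact_force: [-0.3, 0.5, -2.7]
gripper_width: 49.8
grasp_force: 62.9
```

Request:
{"name": "apply_moves", "arguments": {"rows": [{"hand":-1,"delta_pos":[0,0,1],"yaw":0},{"hand":-1,"delta_pos":[0,0,2],"yaw":0},{"hand":-1,"delta_pos":[0,0,3],"yaw":0},{"hand":-1,"delta_pos":[0,0,3],"yaw":0}]}}

```text
clock: 15.58
position: [446.8, -227.2, 43.5]
ee_rot: [0.999, -0.042, 0.0, -0.0]
contact_force: [0.2, 0.4, -2.1]
gripper_width: 49.6
grasp_force: 62.9
```

Request:
{"name": "apply_moves", "arguments": {"rows": [{"hand":-1,"delta_pos":[0,0,1],"yaw":0},{"hand":-1,"delta_pos":[0,0,2],"yaw":0},{"hand":-1,"delta_pos":[0,0,2],"yaw":0}]}}

```text
clock: 15.83
position: [447.0, -227.3, 42.4]
ee_rot: [0.999, -0.042, 0.0, 0.0]
contact_force: [-1.9, 1.7, 6.8]
gripper_width: 49.5
grasp_force: 63.8
```

Request:
{"name": "apply_moves", "arguments": {"rows": [{"hand":0.5,"delta_pos":[0,0,0],"yaw":0},{"hand":0.5,"delta_pos":[0,0,0],"yaw":0},{"hand":0.5,"delta_pos":[0,0,0],"yaw":0},{"hand":0.6,"delta_pos":[0,0,0],"yaw":0},{"hand":0.7,"delta_pos":[0,0,-8],"yaw":0},{"hand":0.8,"delta_pos":[0,0,-25],"yaw":0},{"hand":1,"delta_pos":[0,0,-60],"yaw":0},{"hand":1,"delta_pos":[0,0,-100],"yaw":0},{"hand":1,"delta_pos":[0,-20,-140],"yaw":0},{"hand":1,"delta_pos":[4,-58,-165],"yaw":0},{"hand":1,"delta_pos":[8,-98,-165],"yaw":0},{"hand":1,"delta_pos":[12,-138,-165],"yaw":0}]}}

```text
clock: 16.83
position: [471.0, -92.3, 209.6]
ee_rot: [0.999, -0.043, 0.003, -0.0]
contact_force: [0.4, 0.5, -0.3]
gripper_width: 85.0
grasp_force: 0.0
```

```bash
python3 - <<'E'
from h import *
s=read_state();print(s['clock'],s['position'],s['gripper_width'])
im=imaging.get_image('wrist')
for r in nets.pinpoint('wrist','collar'): print(round(r['score'],2),r['location'],at(im,r['location'],8))
p=proj(im,(445,-227,8));r,c=map(int,p)
cv2.imwrite('pics/c6.png',cv2.cvtColor(cv2.resize(im['pixels'][max(r-50,0):r+50,max(c-50,0):c+50],None,fx=4,fy=4),cv2.COLOR_RGB2BGR))
print(rel((540,275,205)))
E
```

```text
16.8333 [471.03759073 -92.27123501 209.58752455] 85.0365220085915
0.77 [188.0, 452.3] [ 444.59465994 -230.56633516    8.        ]
[  40.2 -368.4    3.5]
```

View pics/c6.png

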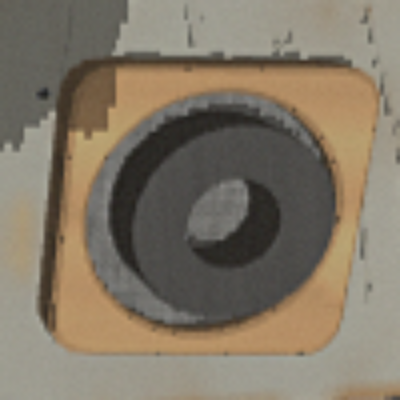

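The collar lies flat in its pocket, about 3 mm off centre. Next, the bearing.

Request:
{"name": "apply_moves", "arguments": {"rows": [{"hand":1,"delta_pos":[4,-40,0],"yaw":0},{"hand":1,"delta_pos":[8,-80,0],"yaw":0},{"hand":1,"delta_pos":[12,-120,0],"yaw":0},{"hand":1,"delta_pos":[17,-160,0],"yaw":0},{"hand":1,"delta_pos":[22,-200,0],"yaw":0},{"hand":1,"delta_pos":[26,-240,0],"yaw":0},{"hand":1,"delta_pos":[30,-280,0],"yaw":0},{"hand":1,"delta_pos":[35,-320,0],"yaw":0},{"hand":1,"delta_pos":[38,-350,0],"yaw":0},{"hand":1,"delta_pos":[39,-368,0],"yaw":0},{"hand":1,"delta_pos":[39,-368,0],"yaw":0},{"hand":1,"delta_pos":[39,-368,0],"yaw":0}]}}

```text
clock: 17.93
position: [539.8, 270.2, 205.8]
ee_rot: [0.999, -0.042, -0.001, 0.0]
contact_force: [0.0, 0.2, -0.1]
gripper_width: 85.6
grasp_force: 0.0
```

```bash
python3 - <<'E'
from h import *
im=imaging.get_image('wrist')
print(read_state()['position'],rel((539.5,275,88.5)),[(round(r['score'],2),np.round(at(im,r['location'],64)[:2])) for r in nets.pinpoint('wrist','bearing')[:2]])
E
```

```text
[539.7121437  269.3451144  205.98581427] [ -0.6  -5.7 117.5] [(0.75, array([541., 275.]))]
```

Request:
{"name": "apply_moves", "arguments": {"rows": [{"hand":1,"delta_pos":[0,-5,25],"yaw":0},{"hand":1,"delta_pos":[0,-5,60],"yaw":0},{"hand":1,"delta_pos":[0,-5,90],"yaw":0},{"hand":1,"delta_pos":[0,-5,110],"yaw":0},{"hand":1,"delta_pos":[0,-5,117],"yaw":0},{"hand":1,"delta_pos":[0,-5,117],"yaw":0},{"hand":0.6,"delta_pos":[0,-5,117],"yaw":0},{"hand":-1,"delta_pos":[0,-5,117],"yaw":0},{"hand":-1,"delta_pos":[0,-5,117],"yaw":0},{"hand":-1,"delta_pos":[0,-5,117],"yaw":0},{"hand":-1,"delta_pos":[0,-5,117],"yaw":0},{"hand":-1,"delta_pos":[0,-5,117],"yaw":0}]}}

```text
clock: 19.03
position: [541.8, 275.4, 92.2]
ee_rot: [0.999, -0.042, 0.002, -0.001]
contact_force: [-0.6, -2.5, 6.3]
gripper_width: 65.7
grasp_force: 67.2
```

Request:
{"name": "apply_moves", "arguments": {"rows": [{"hand":-1,"delta_pos":[0,0,-6],"yaw":0},{"hand":-1,"delta_pos":[0,0,-14],"yaw":0},{"hand":-1,"delta_pos":[0,0,-24],"yaw":0},{"hand":-1,"delta_pos":[0,0,-40],"yaw":0},{"hand":-1,"delta_pos":[0,0,-60],"yaw":0},{"hand":-1,"delta_pos":[0,0,-85],"yaw":0},{"hand":-1,"delta_pos":[0,0,-108],"yaw":0},{"hand":-1,"delta_pos":[0,0,-118],"yaw":0},{"hand":-1,"delta_pos":[0,0,-118],"yaw":0},{"hand":-1,"delta_pos":[0,0,-118],"yaw":0}]}}

```text
clock: 19.87
position: [539.9, 275.1, 207.2]
ee_rot: [0.999, -0.043, -0.0, -0.0]
contact_force: [-0.7, -0.7, -2.5]
gripper_width: 65.9
grasp_force: 68.2
```

```bash
python3 - <<'E'
from h import *
s=read_state();print(s['position'],s['gripper_width'],s['contact_force'])
im=imaging.get_image('wrist');save(im,'w7.png');print(rel((446,-86,206)))
im=imaging.get_image('side');save(im,'s7.png')
a=cv2.imread('pics/w7.png');b=cv2.imread('pics/s7.png')
p=proj(im,(540,275,170));r,c=map(int,p)
cv2.imwrite('pics/m7.png',np.hstack([a[100:400,120:520],cv2.resize(b[r-75:r+75,c-100:c+100],(400,300))]))
E
```

```text
[539.85308547 275.07451906 207.16390758] 65.86563388200273 [-0.65251009 -0.65402269 -2.53302895]
[-62.4 367.3   0.5]
```

View pics/m7.png

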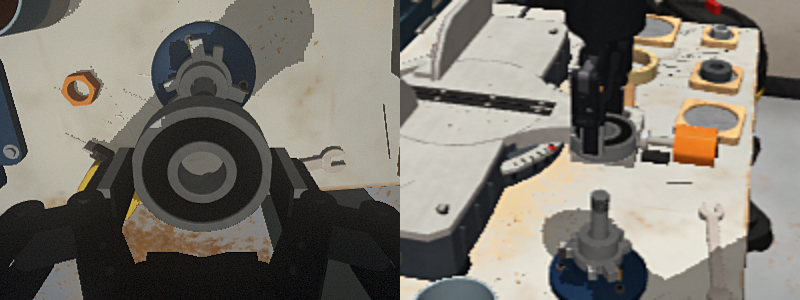

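The bearing is held level and centred at (170,203), and the cutter stays on the stand. I carry it to pad_bearing at (444,-86).

Request:
{"name": "apply_moves", "arguments": {"rows": [{"hand":-1,"delta_pos":[-3,20,0],"yaw":0},{"hand":-1,"delta_pos":[-9,58,0],"yaw":0},{"hand":-1,"delta_pos":[-16,98,0],"yaw":0},{"hand":-1,"delta_pos":[-23,138,0],"yaw":0},{"hand":-1,"delta_pos":[-30,178,0],"yaw":0},{"hand":-1,"delta_pos":[-37,218,0],"yaw":0},{"hand":-1,"delta_pos":[-44,258,0],"yaw":0},{"hand":-1,"delta_pos":[-51,298,0],"yaw":0},{"hand":-1,"delta_pos":[-58,332,0],"yaw":0},{"hand":-1,"delta_pos":[-62,356,0],"yaw":0},{"hand":-1,"delta_pos":[-62,367,0],"yaw":0},{"hand":-1,"delta_pos":[-62,367,0],"yaw":0}]}}

```text
clock: 20.97
position: [446.4, -87.2, 206.1]
ee_rot: [0.999, -0.044, -0.001, 0.0]
contact_force: [0.3, 1.1, -2.6]
gripper_width: 65.8
grasp_force: 68.2
```

```bash
python3 - <<'E'
from pk import *
im=imaging.get_image('wrist');print(read_state()['position'],read_state()['gripper_width'])
print(pocket(im,(444,-86),41,16),rel((445.5,-86,36.2)))
E
```

```text
[447.06658024 -86.1085482  206.33715352] 65.49426994796796
(np.float32(36.67955), np.float64(444.0), np.float64(-86.0)) [ -1.3  -0.  170.1]
```

Request:
{"name": "apply_moves", "arguments": {"rows": [{"hand":-1,"delta_pos":[-1,0,30],"yaw":0},{"hand":-1,"delta_pos":[-1,0,65],"yaw":0},{"hand":-1,"delta_pos":[-1,0,100],"yaw":0},{"hand":-1,"delta_pos":[-1,0,130],"yaw":0},{"hand":-1,"delta_pos":[-1,0,150],"yaw":0},{"hand":-1,"delta_pos":[-1,0,160],"yaw":0},{"hand":-1,"delta_pos":[-1,0,164],"yaw":0},{"hand":-1,"delta_pos":[-1,0,166],"yaw":0},{"hand":-1,"delta_pos":[-1,0,167],"yaw":0},{"hand":-1,"delta_pos":[-1,0,168],"yaw":0},{"hand":-1,"delta_pos":[-1,0,168],"yaw":0}]}}

```text
clock: 21.93
position: [447.2, -85.0, 40.0]
ee_rot: [0.999, -0.042, 0.001, -0.0]
contact_force: [-0.4, 0.6, -2.7]
gripper_width: 65.9
grasp_force: 68.2
```

Request:
{"name": "apply_moves", "arguments": {"rows": [{"hand":-1,"delta_pos":[0,0,1],"yaw":0},{"hand":-1,"delta_pos":[0,0,2],"yaw":0},{"hand":-1,"delta_pos":[0,0,2],"yaw":0}]}}

```text
clock: 22.18
position: [446.6, -85.4, 37.5]
ee_rot: [0.999, -0.042, 0.0, -0.0]
contact_force: [-0.0, 0.0, -3.2]
gripper_width: 65.7
grasp_force: 68.2
```

Request:
{"name": "apply_moves", "arguments": {"rows": [{"hand":-1,"delta_pos":[-1,0,1],"yaw":0},{"hand":-1,"delta_pos":[-1,0,2],"yaw":0},{"hand":-1,"delta_pos":[-1,0,2],"yaw":0},{"hand":-1,"delta_pos":[-1,0,2],"yaw":0}]}}

```text
clock: 22.52
position: [445.7, -85.3, 36.2]
ee_rot: [0.999, -0.042, 0.0, 0.0]
contact_force: [-2.5, 1.2, 7.1]
gripper_width: 65.6
grasp_force: 69.1
```

Request:
{"name": "apply_moves", "arguments": {"rows": [{"hand":1,"delta_pos":[0,0,0],"yaw":0},{"hand":1,"delta_pos":[0,0,0],"yaw":0},{"hand":1,"delta_pos":[0,0,0],"yaw":0},{"hand":1,"delta_pos":[0,0,0],"yaw":0},{"hand":1,"delta_pos":[0,0,-8],"yaw":0},{"hand":1,"delta_pos":[0,0,-30],"yaw":0},{"hand":1,"delta_pos":[0,0,-70],"yaw":0},{"hand":1,"delta_pos":[0,0,-110],"yaw":0},{"hand":1,"delta_pos":[5,-25,-140],"yaw":0},{"hand":1,"delta_pos":[10,-58,-160],"yaw":0},{"hand":1,"delta_pos":[16,-95,-170],"yaw":0},{"hand":1,"delta_pos":[22,-130,-170],"yaw":0}]}}

```text
clock: 23.52
position: [480.0, 44.1, 209.4]
ee_rot: [0.999, -0.043, 0.004, -0.001]
contact_force: [0.2, -1.2, -0.1]
gripper_width: 85.2
grasp_force: 0.0
```

```bash
python3 - <<'E'
from h import *
s=read_state();print(s['clock'],s['position'],s['gripper_width'])
im=imaging.get_image('wrist')
for r in nets.pinpoint('wrist','bearing'): print(round(r['score'],2),r['location'],at(im,r['location'],8))
p=proj(im,(444,-86,8));r,c=map(int,p)
cv2.imwrite('pics/c8.png',cv2.cvtColor(cv2.resize(im['pixels'][max(r-60,0):r+60,max(c-60,0):c+60],None,fx=4,fy=4),cv2.COLOR_RGB2BGR))
print(rel((539.5,275,205)))
E
```

```text
23.5167 [480.02137077  44.1349719  209.41731068] 85.20842311976715
0.61 [197.6, 442.2] [444.11095917 -83.08839614   8.        ]
[  40.8 -232.9    2.6]
```

View pics/c8.png

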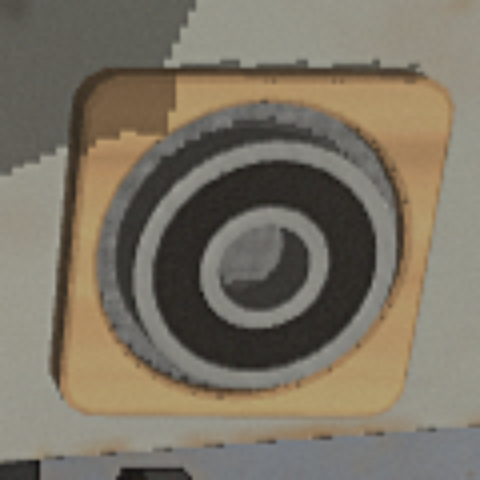

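The bearing lies flat in its pocket, seal side up and within 3 mm of the axis. Last is the cutter.

Request:
{"name": "apply_moves", "arguments": {"rows": [{"hand":1,"delta_pos":[7,-40,0],"yaw":0},{"hand":1,"delta_pos":[14,-80,0],"yaw":0},{"hand":1,"delta_pos":[21,-120,0],"yaw":0},{"hand":1,"delta_pos":[28,-160,0],"yaw":0},{"hand":1,"delta_pos":[35,-200,0],"yaw":0},{"hand":1,"delta_pos":[40,-225,0],"yaw":0},{"hand":1,"delta_pos":[41,-234,0],"yaw":0},{"hand":1,"delta_pos":[41,-234,0],"yaw":0},{"hand":1,"delta_pos":[41,-234,0],"yaw":0}]}}

```text
clock: 24.37
position: [538.6, 271.3, 204.9]
ee_rot: [0.999, -0.042, -0.001, 0.001]
contact_force: [0.8, -0.5, -0.4]
gripper_width: 85.5
grasp_force: 0.0
```

```bash
python3 - <<'E'
from h import *
im=imaging.get_image('wrist')
print(read_state()['position'],rel((539.5,275,74)),[(round(r['score'],2),np.round(at(im,r['location'],30)[:2])) for r in nets.pinpoint('wrist','cutter')[:2]])
E
```

```text
[538.57267612 270.70617837 205.14852289] [  0.7  -4.5 131.1] [(0.75, array([540., 274.]))]
```

Request:
{"name": "apply_moves", "arguments": {"rows": [{"hand":1,"delta_pos":[0,-4,25],"yaw":0},{"hand":1,"delta_pos":[0,-4,60],"yaw":0},{"hand":1,"delta_pos":[0,-4,95],"yaw":0},{"hand":0.8,"delta_pos":[0,-4,115],"yaw":0},{"hand":0.6,"delta_pos":[0,-4,125],"yaw":0},{"hand":0.6,"delta_pos":[0,-4,130],"yaw":0},{"hand":0.4,"delta_pos":[0,-4,130],"yaw":0},{"hand":-1,"delta_pos":[0,-4,130],"yaw":0},{"hand":-1,"delta_pos":[0,-4,130],"yaw":0},{"hand":-1,"delta_pos":[0,-4,130],"yaw":0},{"hand":-1,"delta_pos":[0,-4,130],"yaw":0},{"hand":-1,"delta_pos":[0,-4,130],"yaw":0}]}}

```text
clock: 25.47
position: [540.2, 275.6, 77.7]
ee_rot: [0.999, -0.042, 0.001, -0.0]
contact_force: [0.4, -4.1, 6.4]
gripper_width: 41.9
grasp_force: 60.3
```

Request:
{"name": "apply_moves", "arguments": {"rows": [{"hand":-1,"delta_pos":[0,0,-5],"yaw":0},{"hand":-1,"delta_pos":[0,0,-11],"yaw":0},{"hand":-1,"delta_pos":[0,0,-18],"yaw":0},{"hand":-1,"delta_pos":[0,0,-28],"yaw":0},{"hand":-1,"delta_pos":[0,0,-42],"yaw":0},{"hand":-1,"delta_pos":[0,0,-60],"yaw":0},{"hand":-1,"delta_pos":[0,0,-80],"yaw":0},{"hand":-1,"delta_pos":[0,0,-100],"yaw":0},{"hand":-1,"delta_pos":[0,0,-120],"yaw":0},{"hand":-1,"delta_pos":[0,0,-132],"yaw":0},{"hand":-1,"delta_pos":[0,0,-136],"yaw":0},{"hand":-1,"delta_pos":[0,0,-136],"yaw":0}]}}

```text
clock: 26.47
position: [539.8, 276.9, 213.2]
ee_rot: [0.999, -0.042, 0.001, -0.002]
contact_force: [-0.9, -1.1, -4.1]
gripper_width: 41.9
grasp_force: 61.6
```

```bash
python3 - <<'E'
from h import *
s=read_state();print(s['position'],s['gripper_width'],s['contact_force'])
im=imaging.get_image('wrist');save(im,'w9.png');print(rel((500,-130,210)),rel((585,-387,210)))
im=imaging.get_image('side');save(im,'s9.png')
a=cv2.imread('pics/w9.png');b=cv2.imread('pics/s9.png')
p=proj(im,(540,275,170));r,c=map(int,p)
cv2.imwrite('pics/m9.png',np.hstack([a[100:400,120:520],cv2.resize(b[r-75:r+75,c-100:c+100],(400,300))]))
E
```

```text
[539.81157794 276.86020371 213.15029389] 41.8638361289736 [-0.90814983 -1.09028057 -4.05499981]
[ -4.6 408.3   1.1] [101.8 657.2   0.8]
```

View pics/m9.png

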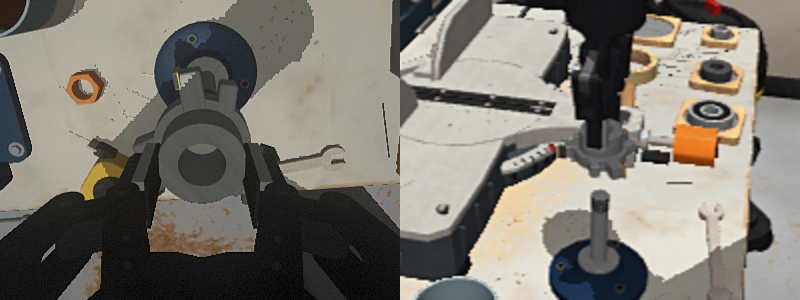

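The cutter is held level at (165,203), off the spindle. I carry it in front of the saw head to pad_cutter at (584,-387).

Request:
{"name": "apply_moves", "arguments": {"rows": [{"hand":-1,"delta_pos":[0,15,0],"yaw":0},{"hand":-1,"delta_pos":[-1,45,0],"yaw":0},{"hand":-1,"delta_pos":[-1,82,0],"yaw":0},{"hand":-1,"delta_pos":[-2,120,0],"yaw":0},{"hand":-1,"delta_pos":[-2,158,0],"yaw":0},{"hand":-1,"delta_pos":[-3,196,0],"yaw":0},{"hand":-1,"delta_pos":[-3,234,0],"yaw":0},{"hand":-1,"delta_pos":[-4,272,0],"yaw":0},{"hand":-1,"delta_pos":[-4,310,0],"yaw":0},{"hand":-1,"delta_pos":[-4,348,0],"yaw":0},{"hand":-1,"delta_pos":[0,384,0],"yaw":0},{"hand":-1,"delta_pos":[8,420,0],"yaw":0}]}}

```text
clock: 27.57
position: [509.7, -145.1, 210.3]
ee_rot: [0.999, -0.043, -0.001, -0.0]
contact_force: [1.2, 0.4, -4.5]
gripper_width: 42.0
grasp_force: 61.7
```

Request:
{"name": "apply_moves", "arguments": {"rows": [{"hand":-1,"delta_pos":[12,33,0],"yaw":0},{"hand":-1,"delta_pos":[25,67,0],"yaw":0},{"hand":-1,"delta_pos":[39,101,0],"yaw":0},{"hand":-1,"delta_pos":[53,135,0],"yaw":0},{"hand":-1,"delta_pos":[67,169,0],"yaw":0},{"hand":-1,"delta_pos":[80,201,0],"yaw":0},{"hand":-1,"delta_pos":[90,225,0],"yaw":0},{"hand":-1,"delta_pos":[94,237,0],"yaw":0},{"hand":-1,"delta_pos":[94,237,0],"yaw":0},{"hand":-1,"delta_pos":[94,237,0],"yaw":0}]}}

```text
clock: 28.4
position: [584.2, -387.8, 208.7]
ee_rot: [0.999, -0.043, -0.002, -0.001]
contact_force: [-0.7, 0.4, -4.7]
gripper_width: 41.9
grasp_force: 61.8
```

```bash
python3 - <<'E'
from pk import *
im=imaging.get_image('wrist');print(read_state()['position'],read_state()['gripper_width'])
print(pocket(im,(584,-387),50,16),rel((585,-387,55.7)))
E
```

```text
[ 584.43598043 -386.93411868  209.40697676] 41.71304331320724
(np.float32(44.968918), np.float64(584.0), np.float64(-387.0)) [  1.1   0.3 153.7]
```

Request:
{"name": "apply_moves", "arguments": {"rows": [{"hand":-1,"delta_pos":[0,0,30],"yaw":0},{"hand":-1,"delta_pos":[0,0,65],"yaw":0},{"hand":-1,"delta_pos":[0,0,95],"yaw":0},{"hand":-1,"delta_pos":[0,0,120],"yaw":0},{"hand":-1,"delta_pos":[0,0,136],"yaw":0},{"hand":-1,"delta_pos":[0,0,144],"yaw":0},{"hand":-1,"delta_pos":[0,0,148],"yaw":0},{"hand":-1,"delta_pos":[0,0,150],"yaw":0},{"hand":-1,"delta_pos":[0,0,151],"yaw":0},{"hand":-1,"delta_pos":[0,0,152],"yaw":0},{"hand":-1,"delta_pos":[0,0,152],"yaw":0}]}}

```text
clock: 29.37
position: [586.1, -387.3, 60.6]
ee_rot: [0.999, -0.042, 0.001, 0.0]
contact_force: [-0.9, 0.5, -5.2]
gripper_width: 41.6
grasp_force: 61.9
```

Request:
{"name": "apply_moves", "arguments": {"rows": [{"hand":-1,"delta_pos":[0,0,1],"yaw":0},{"hand":-1,"delta_pos":[0,0,2],"yaw":0},{"hand":-1,"delta_pos":[0,0,2],"yaw":0}]}}

```text
clock: 29.62
position: [585.5, -387.2, 57.4]
ee_rot: [0.999, -0.042, 0.0, -0.0]
contact_force: [-0.4, 1.5, -3.8]
gripper_width: 42.2
grasp_force: 61.9
```

Request:
{"name": "apply_moves", "arguments": {"rows": [{"hand":-1,"delta_pos":[-1,0,1],"yaw":0},{"hand":-1,"delta_pos":[-1,0,2],"yaw":0},{"hand":-1,"delta_pos":[-1,0,2],"yaw":0},{"hand":-1,"delta_pos":[-1,0,2],"yaw":0}]}}

```text
clock: 29.95
position: [584.4, -387.1, 55.9]
ee_rot: [0.999, -0.042, -0.0, 0.0]
contact_force: [-1.5, -0.4, -0.2]
gripper_width: 42.0
grasp_force: 62.3
```

Request:
{"name": "apply_moves", "arguments": {"rows": [{"hand":-1,"delta_pos":[0,0,0.5],"yaw":0},{"hand":-1,"delta_pos":[0,0,1],"yaw":0},{"hand":-1,"delta_pos":[0,0,1],"yaw":0}]}}

```text
clock: 30.2
position: [584.4, -387.1, 55.8]
ee_rot: [0.999, -0.042, -0.0, 0.0]
contact_force: [-4.1, 3.1, 5.2]
gripper_width: 42.1
grasp_force: 62.8
```

Seated on the floor, so I release, rise and back off.

Request:
{"name": "apply_moves", "arguments": {"rows": [{"hand":0.5,"delta_pos":[0,0,0],"yaw":0},{"hand":0.5,"delta_pos":[0,0,0],"yaw":0},{"hand":0.6,"delta_pos":[0,0,0],"yaw":0},{"hand":0.6,"delta_pos":[0,0,0],"yaw":0},{"hand":0.8,"delta_pos":[0,0,-10],"yaw":0},{"hand":1,"delta_pos":[0,0,-40],"yaw":0},{"hand":1,"delta_pos":[0,0,-80],"yaw":0},{"hand":1,"delta_pos":[0,0,-120],"yaw":0},{"hand":1,"delta_pos":[-10,-20,-150],"yaw":0},{"hand":1,"delta_pos":[-35,-45,-165],"yaw":0},{"hand":1,"delta_pos":[-60,-70,-175],"yaw":0},{"hand":1,"delta_pos":[-75,-90,-185],"yaw":0}]}}

```text
clock: 31.2
position: [515.7, -289.8, 241.4]
ee_rot: [0.999, -0.043, 0.001, 0.0]
contact_force: [0.0, 0.7, 0.3]
gripper_width: 85.8
grasp_force: 0.0
```

Request:
{"name": "apply_moves", "arguments": {"rows": [{"hand":1,"delta_pos":[-20,-20,-20],"yaw":0},{"hand":1,"delta_pos":[-40,-40,-40],"yaw":0},{"hand":1,"delta_pos":[-40,-40,-40],"yaw":0},{"hand":1,"delta_pos":[-40,-40,-40],"yaw":0},{"hand":1,"delta_pos":[-40,-40,-40],"yaw":0}]}}

```text
clock: 31.62
position: [481.1, -247.8, 279.8]
ee_rot: [0.999, -0.042, 0.001, 0.0]
contact_force: [0.1, 0.9, -0.2]
gripper_width: 85.4
grasp_force: 0.0
```

```bash
python3 - <<'E'
from h import *
s=read_state();print(s['clock'],s['position'],s['contact_force'])
im=imaging.get_image('wrist');save(im,'w10.png')
for q in ('nut','collar','bearing','cutter'):
    print(q,[(round(r['score'],2),np.round(at(im,r['location'],8)[:2])) for r in nets.pinpoint('wrist',q)[:2]])
E
```

```text
31.6167 [ 481.06732117 -247.80033672  279.77721689] [ 0.10487679  0.9269749  -0.22240356]
nut [(0.59, array([ 455., -383.]))]
collar [(0.68, array([ 450., -228.]))]
bearing [(0.97, array([442., -78.]))]
cutter [(0.73, array([ 584., -386.])), (0.61, array([ 580., -387.]))]
```

View pics/w10.png

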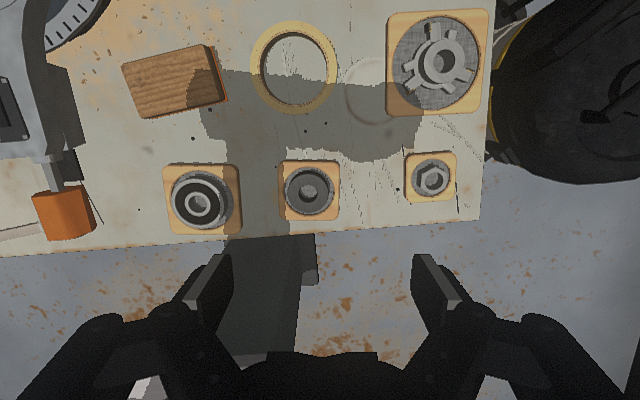

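The picture shows all four parts flat in their own pockets: nut (178,431), collar (190,309), bearing (200,201) and cutter (62,440). The gripper is clear of them, so I hand the job in.

```bash
python3 -c "
from h import *
print(workorder.job_done())"
```

```text
the job is handed in; nothing more can be done
None
```

The nut, collar, bearing and cutter each lie flat in their own pockets, set down and released in about 32 s of the 109 s; the job is handed in, but no verdict came back.

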